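# Load two sample discs into the slotted cassette

## Robot

A 6-joint arm with a two-finger parallel gripper is mounted at the origin on a cart in front of the work surface, level with it; the furniture and walls round the work are solid. World frame = base frame: x ahead of the robot, y to its left, z up, the work surface at z = 0. Lengths are in m, angles in degrees, forces in N, time in s.
With the tool pointing down it reaches from about 0.375 to 0.925 m from the base axis. Payload 5.7 kg.
Tool frame: the origin (TCP) lies at the very end of the fingers, on their centre line; the grasp point (between the pads) lies 19 mm behind it; z points along the fingers, y is the line along which they close (so a half turn about z gives the same grasp; the last joint's range is limited). The gripper opens to 88 mm and grips with 3 to 60 N. Pads are 20 mm wide; open, the fingers measure 115 mm over their backs; the gripper's body (75 mm by 178 mm) begins 61 mm behind the grasp point.
Start: joints at [-83.6, 20.558, 86.54, -0, 72.909, -6.595], TCP at [0.135, -0.585, 0.223] pointing down, gripper open.
Joint ranges: [-170.27, 170.27], [-57.76, 135], [12.27, 136.19], [-55.21, 235.2], [11.17, 155.16], [-170.74, 170.74]. Speed limits (degrees/s): [136.94, 136.94, 180, 180, 180, 180].

## Interface

Orientations are given as [roll, pitch, yaw] about the fixed x, y, z axes, in that order (R = Rz(yaw) Ry(pitch) Rx(roll)).
In Python, from station import manip gives the robot as it stands. The module is installed in compiled form; this text tells all that it offers.
- The arm moves only by the tool move_arm, never from a script. Its argument "deltas" is a list of rows, each a list of 5 numbers: the opening, from 0 (shut) to 1 (fully open), then the shift along the tool's x, y, z in units of 30 mm (1.0 is 30 mm), then the turn about the tool's z in units of 8 degrees (1.0 is 8 degrees). In form: [[claw, dx, dy, dz, roll], ...]. A call has 1 to 10 rows; each row is the pose to reach, as a shift and turn from the pose commanded when the call began, along the tool's axes at that moment; what a row does not reach only later rows make up. A row lasts 1/8 s, in which the tool goes at most 62.5 mm and 10.7 degrees, less where a joint would pass 70% of its speed; a pose out of reach is approached as far as the arm can. A call with a gripper value outside its range is refused whole. The fingers move at their own pace and stop on an object; "force" is the grip in N (left out, the last holds). Time passes only in rows, so rows that repeat a pose let the fingers close. It gives the time, the measured TCP pose, the force, the opening and the grip force at its end, in the units of the state.
- manip.get_obs(): the state, without advancing time (a new reading comes with each control period).
- manip.get_image(name): name is "scene" or "top" or "wrist"; returns a dict with "frame" (480x640x3 uint8, red, green, blue), "mtx" (3x3 intrinsics, pixels), "rvec" (rotation vector, rad) and "tvec" (3), from world to camera coordinates, as OpenCV has them. Camera axes: x right, y down, z forward; pixel columns grow to the right and rows downward; lengths in m; the calibration is good to about 2 mm. A picture is of the moment at which its call begins. There is no depth.
- manip.hand_in(): hands the job in; it is judged then, once.
The state is a dict: "time_s": time; "q": joint angles; "dq": joint speeds; "effort": joint torques, N m; "eef_pos": TCP position; "orientation": TCP orientation; "contact_force": force on the tool from outside, world axes, zero at the start; "wrist_torque": the same for the moment, N m; "grip_width": opening from 0.0 (shut) to 1.0 (fully open); "grip_force": force on a finger pad.
Only numpy, scipy, OpenCV 4.12 (cv2) and the standard library are available. Lean on these libraries where they do the work, as an engineer would, in place of code of your own. Each camera call takes 0.05 s, during which the arm holds its last target. There are 200 camera calls.

## Task

Slide the two handled sample discs into the cassette, each into the slot flanked by flags of its own colour (blue lowest, orange highest), fully home against the back stop with the handle pointing straight out of the mouth, and let go. Keep each disc roughly level while you carry it, leave the middle slot empty, and do not disturb the timer, the bottle cap or the petri dish.

Things in the scene. Friction and masses are not known exactly. Their poses are not given: they have to be found in the camera images.
- disc_blue: loose aluminium disc, 100 mm across, 5 mm thick, blue spot on top, about 0.12 kg; lies flat on the bench at first. A neck (12 mm wide, 5 mm thick) runs from its rim along its -x to an upright blue grip blade: x from -129 to -95 mm, 10 mm thick in y (hold it across this), z from 0 to 24 mm. Origin: centre of the disc's underside, z up.
- disc_orange: loose aluminium disc, 100 mm across, 5 mm thick, orange spot on top, about 0.12 kg; lies flat on the bench at first. A neck (12 mm wide, 5 mm thick) runs from its rim along its -x to an upright orange grip blade: x from -129 to -95 mm, 10 mm thick in y (hold it across this), z from 0 to 24 mm. Origin: centre of the disc's underside, z up.
- disc_blue_grip (a point): centre of the blue disc's grip blade, 112 mm along the disc's -x, 12 mm above its underside
- disc_orange_grip (a point): centre of the orange disc's grip blade, 112 mm along the disc's -x, 12 mm above its underside
- cassette: fixed cassette on a stand of varying height: x -52 to 56 mm, 118 wide (150 over the flags), 84 tall. Origin: centre of its underside, 28 to 48 mm above the bench; +x points in from the open mouth, which faces the robot. 3 slots, each 108 wide, 13 high; ledge tops at 12, 38, 64 mm; ledges 18 wide on each side wall, open between, front ends at x=-52, back stop face at x=+50.
- slot_blue (a point): home place in the lowest slot, flanked by two blue flags on the outside of the walls: where the blue disc's underside centre lies when it rests on the slot's ledges with its rim against the back stop. Axes as the cassette's; the disc's x then points along +x, its handle out of the mouth. 12 mm above the cassette's origin.
- slot_orange (a point): home place in the highest slot, flanked by two orange flags on the outside of the walls: where the orange disc's underside centre lies when it rests on the slot's ledges with its rim against the back stop. Axes as the cassette's; the disc's x then points along +x, its handle out of the mouth. 64 mm above the cassette's origin.
- timer: bystander: white bench timer, 66x66x18 mm, loose on the bench; origin at the centre of its underside
- bottle_cap: bystander: black bottle cap, 59 mm across, 28 mm tall, loose; origin at the centre of its underside
- petri: bystander: lidded petri dish, 90 mm across, 15 mm tall, loose; origin at the centre of its underside
Not all that is in view belongs to the job. Leave any pink look-alike of the disc_blue alone.

How it is judged (in metres and radians):
At the end, for the whole second after the job is handed in: Each disc rests in the slot with flags of its own colour: within 6 mm of its home place in depth, 8 mm sideways, 4 mm in height, level within 0.06 rad, handle within 0.2 rad of straight out, at rest, not touched by the fingers (x of disc_blue in the frame of slot_blue between -0.006 and 0.006 m and y of disc_blue in the frame of slot_blue between -0.008 and 0.008 m and z of disc_blue in the frame of slot_blue between -0.004 and 0.004 m and angle between each of disc_blue, disc_orange's own z axis and vertical below 0.06 rad and angle between the x axis of each of disc_blue, disc_orange and the x axis of cassette, either way round below 0.2 rad and linear speed of each of disc_blue, disc_orange below 0.01 m/s and contact force between the fingers and disc_blue below 0.1 N and x of disc_orange in the frame of slot_orange between -0.006 and 0.006 m and y of disc_orange in the frame of slot_orange between -0.008 and 0.008 m and z of disc_orange in the frame of slot_orange between -0.004 and 0.004 m and contact force between the fingers and disc_orange below 0.1 N).
It fails at once if the blue disc is tipped more than 0.5 rad from level (angle between disc_blue's own z axis and vertical above 0.5 rad).
It fails at once if the orange disc is tipped more than 0.5 rad from level (angle between disc_orange's own z axis and vertical above 0.5 rad).
It fails at once if the timer is moved more than 20 mm (distance of timer from where it was at the start of the episode above 0.02 m).
It fails at once if the black bottle cap is moved more than 20 mm (distance of bottle_cap from where it was at the start of the episode above 0.02 m).
It fails at once if the petri dish is moved more than 20 mm (distance of petri from where it was at the start of the episode above 0.02 m).
It also fails if it takes over 64 s, if anything falls off the work surface, if the arm or the gripper's body presses on something with over 40 N, if the wrist force passes 120 N, or if a joint passes its speed limit or range.

## Working session

There is one attempt and no reset: what is moved stays moved. The work goes in short steps, Python scripts to look and compute and a tool call to move; the robot and the scene stay as the last step left them, time stands still between calls to the robot, and variables do not carry over. Pictures are saved under pics/ and viewed, at most 10 in all, crops included, and the job is handed in when it is done.

Besides the shell and the picture viewer there is one more tool, called as name(argument=value, ...), one argument or row to a line, values as JSON. move_arm: Moves the arm, as the interface text tells. Its arguments: {"type":"object","properties":{"deltas":{"type":"array","items":{"type":"array","items":{"type":"number"}}},"force":{"type":"number"}},"required":["deltas"]}

```bash
mkdir -p pics
cat > h.py <<'E'
import numpy as np, cv2
from station import manip
def cam(n):
    d=manip.get_image(n); d['R']=cv2.Rodrigues(np.array(d['rvec'],float))[0]; d['t']=np.array(d['tvec'],float).ravel(); d['K']=np.array(d['mtx'],float)
    return d
def ray(d,uv,z):
    c=-d['R'].T@d['t']; v=d['R'].T@np.linalg.inv(d['K'])@np.array([uv[0],uv[1],1.])
    return c+v*(z-c[2])/v[2]
def proj(d,p):
    return cv2.projectPoints(np.array(p,float).reshape(-1,3),np.array(d['rvec'],float),d['t'],d['K'],None)[0].reshape(-1,2)
def save(d,n,crop=None,s=1):
    f=cv2.cvtColor(d['frame'],cv2.COLOR_RGB2BGR)
    if crop: f=f[crop[1]:crop[3],crop[0]:crop[2]]
    cv2.imwrite('pics/'+n,cv2.resize(f,None,fx=s,fy=s,interpolation=cv2.INTER_CUBIC))
def blobs(d,lo,hi,amin=20):
    hsv=cv2.cvtColor(d['frame'],cv2.COLOR_RGB2HSV); m=cv2.inRange(hsv,lo,hi)
    n,l,s,c=cv2.connectedComponentsWithStats(m)
    return [(c[i].round(1),s[i].tolist(),l==i) for i in range(1,n) if s[i][4]>=amin]
BLUE=((100,110,50),(125,255,255)); OR=((5,140,90),(20,255,255))
E
python3 - <<'E'
from h import *
for n in('top','scene'):
    d=cam(n); save(d,n+'1.png'); print(n,-d['R'].T@d['t'])
    for k,c in(('B',BLUE),('O',OR)):
        for b in blobs(d,*c): print(k,b[0],b[1],ray(d,b[0],0).round(3))
E
```

```text
top [ 0.21989718 -0.01679167  1.58341551]
B [ 47.  207.2] [0, 185, 77, 44, 272] [0.648 0.706 0.   ]
B [435.  264.9] [424, 254, 23, 23, 389] [ 0.481 -0.326  0.   ]
B [429.9 306.8] [428, 301, 5, 12, 36] [ 0.37  -0.307  0.   ]
O [200.3 255.5] [189, 245, 23, 22, 409] [0.513 0.294 0.   ]
O [209.2 296.3] [207, 290, 6, 13, 48] [0.404 0.268 0.   ]
scene [-0.22079028  0.32340013  1.02174458]
B [ 22.3 197.9] [0, 160, 48, 80, 256] [1.249 0.694 0.   ]
B [ 43.  306.8] [0, 261, 68, 90, 633] [0.76  0.669 0.   ]
O [303.9 234.3] [301, 232, 6, 6, 21] [ 0.695 -0.05   0.   ]
O [209.5 323.8] [198, 314, 24, 21, 397] [0.516 0.293 0.   ]
O [233.8 352.1] [229, 346, 10, 14, 64] [0.412 0.264 0.   ]
```

View pics/top1.png

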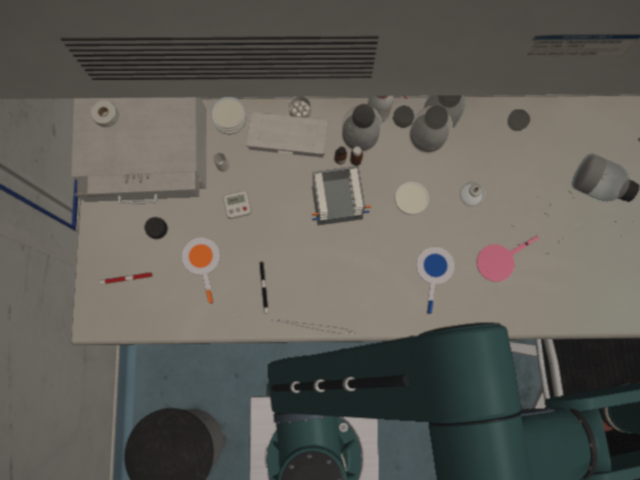

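View pics/scene1.png

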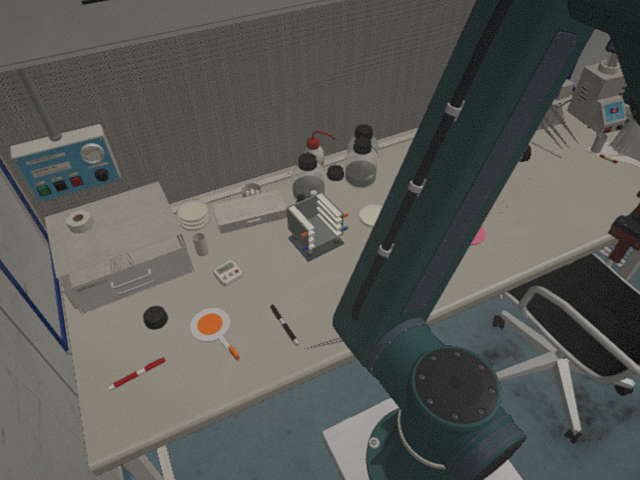

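The blue disc (spot at top px 435,265) has a white rim with a blue spot and blade. The look-alike at (495,263) is all pink, so I leave it alone. The orange disc is at (200,256) and the cassette at (340,195), with the orange flags at about (316,216) and (368,208). An enlarged crop should confirm this.

Run:
```python
from h import *
d=cam('top'); 
f=cv2.cvtColor(d['frame'],cv2.COLOR_RGB2BGR)
a=cv2.resize(f[155:235,295:385],None,fx=5,fy=5,interpolation=cv2.INTER_CUBIC)
b=cv2.resize(f[230:330,405:545],None,fx=2.8,fy=4,interpolation=cv2.INTER_CUBIC); 
cv2.imwrite('pics/c2.png',a[:400,:]if 0 else cv2.hconcat([a,cv2.resize(b,(350,400*1))]))
for k,c in(('B',BLUE),('O',OR)):
    bl=[x for x in blobs(d,*c,4)]
    for x in bl: print(k,x[0],x[1])
    s=max((x for x in bl if x[0][1]>240),key=lambda x:x[1][4])[0]; h=[x for x in bl if x[0][1]>288][0][0]
    S=ray(d,s,.005);H=ray(d,h,.02)
    v=S-H; print(k,'spot',S.round(4),'blade',H.round(4),'dist',np.hypot(*v[:2]).round(4),'yaw',np.degrees(np.arctan2(v[1],v[0])).round(1))
o=manip.get_obs(); print(o['eef_pos'],o['orientation'],o['time_s'])
d=cam('wrist'); print('wrist cam',-d['R'].T@d['t'],d['R'][2],d['K'][0])
```

```text
B [ 75. 187.] [75, 182, 1, 11, 11]
B [ 47.1 207.3] [0, 185, 77, 44, 269]
B [435.  264.9] [424, 254, 23, 23, 389]
B [429.9 306.7] [428, 301, 5, 12, 35]
B spot [ 0.48   -0.3246  0.005 ] blade [ 0.3687 -0.3033  0.02  ] dist 0.1133 yaw -10.8
O [367.5 206. ] [366, 206, 4, 1, 4]
O [315.2 213.6] [313, 213, 5, 2, 9]
O [200.3 255.5] [189, 245, 23, 22, 409]
O [209.2 296.3] [207, 290, 6, 13, 48]
O spot [0.5118 0.2929 0.005 ] blade [0.4021 0.2642 0.02  ] dist 0.1134 yaw 14.6
[ 0.13484231 -0.58412021  0.22200692] [-1.79919232e+02 -7.32012689e-03  1.29941280e+01] 0.15
wrist cam [ 0.20021148 -0.56956924  0.38237315] [-0.24140217 -0.05289166 -0.9689827 ] [411.49991282   0.         313.43118831]
```

View pics/c2.png

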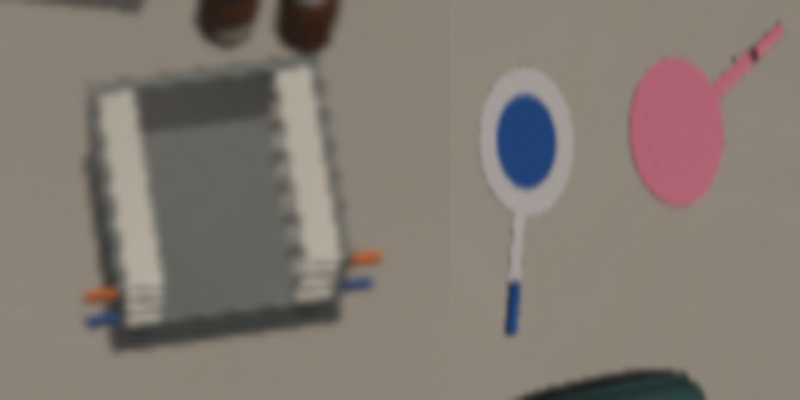

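The crop confirms the blue disc (white rim) and the pink decoy. The cassette mouth faces the robot at a yaw of about 8°, with both flag pairs near the mouth. I move above the blue blade.

move_arm(
  deltas=[
    [1,9.74,-7.35,3.4,2.98],
    [1,9.74,-7.35,3.4,2.98],
    [1,9.74,-7.35,3.4,2.98],
    [1,9.74,-7.35,3.4,2.98],
    [1,9.74,-7.35,3.4,2.98],
    [1,9.74,-7.35,3.4,2.98],
    [1,9.74,-7.35,3.4,2.98],
    [1,9.74,-7.35,3.4,2.98],
    [1,9.74,-7.35,3.4,2.98],
    [1,9.74,-7.35,3.4,2.98],
  ],
  force=50,
)

```text
time_s: 1.45
eef_pos: [0.3696, -0.3055, 0.1211]
orientation: [180.0, -0.0, -11.0]
contact_force: [-1.0, 0.7, 0.1]
grip_width: 1.003
grip_force: 0.0
```

```bash
cat >> h.py <<'E'
def disc(d,c,zs=.005,zb=.024):
    bl=sorted(blobs(d,*c,60),key=lambda x:-x[1][4])
    for x in bl[:4]: print(x[0],x[1])
    return bl
E
python3 - <<'E'
from h import *
d=cam('wrist'); save(d,'w1.png'); o=manip.get_obs(); print(o['eef_pos'],o['orientation'])
for x in disc(d,BLUE)[:3]: print(ray(d,x[0],.005),ray(d,x[0],.024))
E
```

```text
[ 0.36956614 -0.3053112   0.12097381] [ 1.79971925e+02 -3.23583328e-02 -1.09656923e+01]
[309.2  57.9] [260, 4, 100, 108, 8461]
[310.8 236.4] [304, 211, 14, 53, 687]
[ 0.48076528 -0.32458589  0.005     ] [ 0.47764169 -0.32416794  0.024     ]
[ 0.36802224 -0.30343293  0.005     ] [ 0.37264702 -0.30446873  0.024     ]
```

View pics/w1.png

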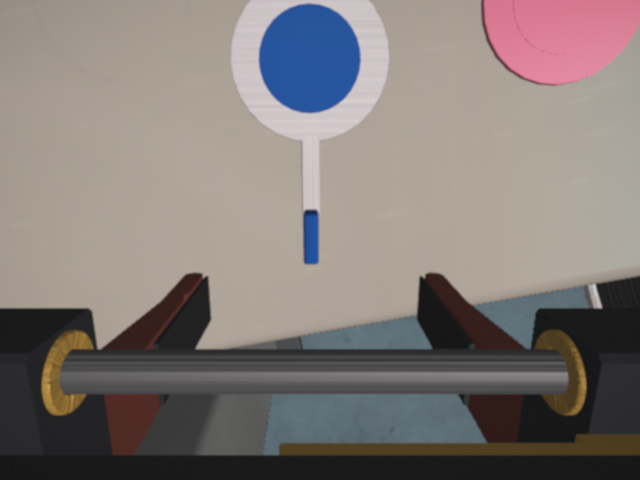

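The spot is at px (309,58) and the blade at (311,236), 111 mm apart as specified, and the decoy is well to the right. I descend and grip.

move_arm(
  deltas=[
    [1,0.04,-0.04,1.5,0],
    [1,0.04,-0.04,3,0],
    [1,0.04,-0.04,3.87,0],
    [1,0.04,-0.04,3.87,0],
    [0.05,0.04,-0.04,3.87,0],
    [0.05,0.04,-0.04,3.87,0],
    [0.05,0.04,-0.04,3.87,0],
    [0.05,0.04,-0.04,3.87,0],
    [0.05,0.04,-0.04,3.87,0],
    [0.05,0.04,-0.04,3.87,0],
  ],
  force=50,
)

```text
time_s: 2.75
eef_pos: [0.3715, -0.303, 0.0046]
orientation: [-180.0, 0.0, -10.8]
contact_force: [0.8, 0.7, 0.8]
grip_width: 0.36
grip_force: 0.0
```

move_arm(
  deltas=[
    [0,0,0,0,0],
    [0,0,0,0,0],
    [0,0,0,0,0],
    [0,0,0,0,0],
    [0,0,0,0,0],
  ],
  force=50,
)

```text
time_s: 3.38
eef_pos: [0.3714, -0.3031, 0.0045]
orientation: [-180.0, 0.0, -10.9]
contact_force: [0.3, -0.6, -0.9]
grip_width: 0.112
grip_force: 50.0
```

move_arm(
  deltas=[
    [0,0,0,-0.5,0],
    [0,0,0,-1.5,0],
    [0,0,0,-3,0],
    [0,0,0,-5,0],
    [0,0,0,-6,0],
    [0,0,0,-6,0],
    [0,0,0,-6,0],
  ],
)

```text
time_s: 4.25
eef_pos: [0.3706, -0.3023, 0.1838]
orientation: [-179.9, 0.1, -10.8]
contact_force: [-1.0, 0.0, -1.2]
grip_width: 0.114
grip_force: 50.0
```

Run:
```python
from h import *
o=manip.get_obs(); print(o['eef_pos'],o['contact_force'],o['grip_width'])
d=cam('wrist')
for x in disc(d,BLUE)[:2]: print(x[0],ray(d,x[0],o['eef_pos'][2]+.0005))
T=cam('top');S=cam('scene')
for n,D,r in(('top',T,(300,150,385,235)),('scene',S,(275,180,365,270))):
    for k,c in(('B',((95,70,40),(125,255,255))),('O',((3,90,80),(22,255,255)))):
        for x in blobs(D,*c,3):
            if r[0]<x[0][0]<r[2] and r[1]<x[0][1]<r[3]: print(n,k,x[0],x[1])
ft=cv2.resize(cv2.cvtColor(T['frame'],4)[155:235,300:380],(400,400),interpolation=2)
fs=cv2.resize(cv2.cvtColor(S['frame'],4)[185:265,275:355],(400,400),interpolation=2)
cv2.imwrite('pics/c3.png',cv2.hconcat([ft,fs]))
```

```text
[ 0.37063707 -0.30227065  0.18382409] [-1.00451833  0.02878225 -1.21215002] 0.1136414321510599
[313.4  42.1] [224, 0, 180, 101, 14134]
[313.8 307.6] [300, 264, 28, 86, 2265]
[313.4  42.1] [ 0.46755552 -0.3210408   0.18432409]
[313.8 307.6] [ 0.36707887 -0.30184791  0.18432409]
top B [366. 211.] [364, 211, 5, 1, 5]
top B [316.  218.5] [313, 217, 6, 3, 11]
top O [367.6 206.1] [365, 205, 6, 3, 17]
top O [315.1 213.6] [312, 212, 7, 4, 21]
scene B [304.  247.9] [302, 246, 6, 5, 21]
scene O [303.6 234.4] [301, 232, 7, 6, 29]
```

View pics/c3.png

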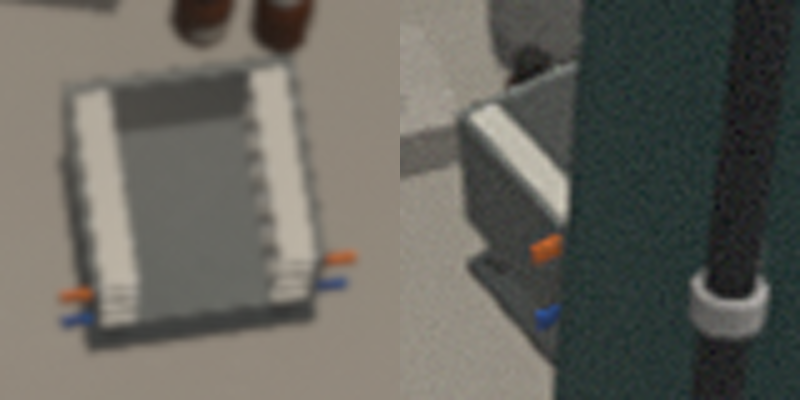

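The two crops show the orange and blue flag pairs in the top view and the left flags in the scene view, orange at (304,234) and blue at (304,248). I triangulate them.

Run:
```python
from h import *
T=cam('top');S=cam('scene')
P=lambda D:D['K']@np.c_[D['R'],D['t']]
for k,a,b,r in(('O',(315.1,213.6),(303.6,234.4),(367.6,206.1)),('B',(316,218.5),(304,247.9),(366,211))):
    X=cv2.triangulatePoints(P(T),P(S),np.array(a,float),np.array(b,float)); X=(X[:3]/X[3]).ravel()
    R=ray(T,r,X[2]); print(k,X.round(4),R.round(4),'gap',np.hypot(*(X-R)[:2]).round(4),'mid',((X+R)/2).round(4),'yaw',np.degrees(np.arctan2(-(X-R)[0],(X-R)[1])).round(2))
    print(proj(T,X),proj(S,X))
# top-face front/back corners by top view for z=.115,.125
```

```text
O [ 0.596  -0.0101  0.1094] [ 0.6138 -0.1422  0.1094] gap 0.1333 mid [ 0.6049 -0.0761  0.1094] yaw 7.65
[[314.90921814 213.48913124]] [[303.93107452 234.44392304]]
B [ 0.5975 -0.0113  0.0544] [ 0.6154 -0.1424  0.0544] gap 0.1323 mid [ 0.6064 -0.0768  0.0544] yaw 7.77
[[315.49905997 218.20802632]] [[304.87211943 248.01355108]]
```

The flags are 133 mm apart (134 expected), at a yaw of 7.7°, and the cassette base is at about 0.037 m, which fits the given 28–48 mm. I carry the disc to a spot in front of the mouth.

move_arm(
  deltas=[
    [0,0.03,-0.7,0,-0.2],
    [0,0.06,-1.8,0.3,-0.6],
    [0,0.12,-3,0.7,-1],
    [0,0.18,-4.2,1.2,-1.5],
    [0,0.22,-5.4,1.8,-2],
    [0,0.26,-6.3,2.4,-2.2],
    [0,0.28,-6.85,2.8,-2.31],
    [0,0.28,-6.85,2.8,-2.31],
    [0,0.28,-6.85,2.8,-2.31],
  ],
)

```text
time_s: 5.62
eef_pos: [0.4185, -0.1029, 0.1008]
orientation: [180.0, -0.0, 7.7]
contact_force: [0.1, -0.9, -2.1]
grip_width: 0.112
grip_force: 50.0
```

Run:
```python
from h import *
o=manip.get_obs(); print(o['eef_pos'],o['orientation'])
T=cam('top');S=cam('scene');W=cam('wrist')
for n,D in(('top',T),('scene',S)):
    for k,c in(('B',((95,70,40),(125,255,255))),('O',((3,90,80),(22,255,255)))):
        for x in blobs(D,*c,4):
            if 290<x[0][0]<390 and 150<x[0][1]<320: print(n,k,x[0],x[1])
fs=cv2.resize(cv2.cvtColor(S['frame'],4)[180:300,240:360],(480,480),interpolation=2)
fw=cv2.resize(cv2.cvtColor(W['frame'],4),(320,240)); fw=cv2.copyMakeBorder(fw,0,240,0,0,0)
ft=cv2.resize(cv2.cvtColor(T['frame'],4)[160:280,290:410],(240,240)); fw[240:,:240]=ft
cv2.imwrite('pics/c4.png',cv2.hconcat([fs,fw]))
```

```text
[ 0.41848014 -0.10287326  0.10083629] [ 1.79991733e+02 -7.37889934e-03  7.66958962e+00]
top B [366. 211.] [364, 211, 5, 1, 5]
top B [316.  218.5] [313, 217, 6, 3, 11]
top O [367.6 206.1] [365, 205, 6, 3, 17]
top O [315.1 213.6] [312, 212, 7, 4, 21]
top O [344.1 287.1] [342, 282, 6, 9, 31]
scene B [372.6 271.2] [372, 267, 3, 9, 19]
scene O [380.2 237.8] [378, 237, 5, 3, 6]
```

View pics/c4.png

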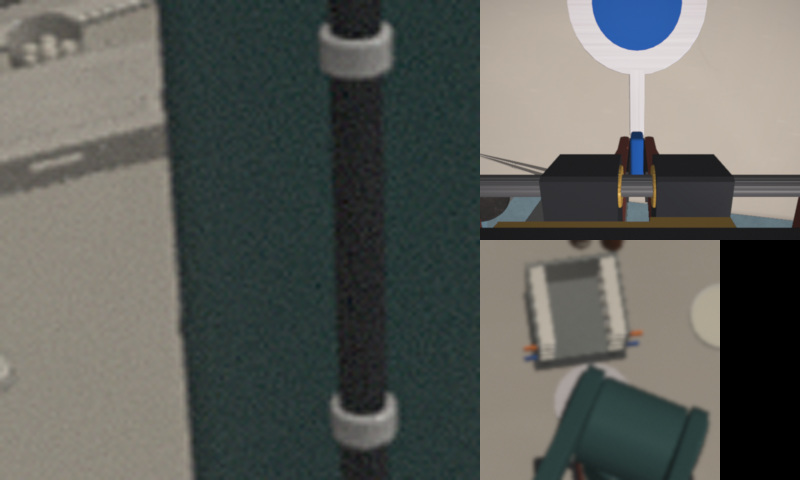

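The arm hides the cassette from the scene camera, and the wrist view shows the disc held straight. I move to the left to get two wrist views of the left flags.

move_arm(
  deltas=[
    [0,0,-0.7,-1,0],
    [0,0.3,-1.8,-2,0],
    [0,0.8,-3,-2.63,0],
    [0,1.4,-4.4,-2.63,0],
    [0,2,-5.6,-2.63,0],
    [0,2.33,-6.33,-2.63,0],
    [0,2.33,-6.33,-2.63,0],
    [0,2.33,-6.33,-2.63,0],
  ],
)

```text
time_s: 6.78
eef_pos: [0.4621, 0.0938, 0.1795]
orientation: [180.0, 0.0, 7.6]
contact_force: [-0.2, 0.5, -2.0]
grip_width: 0.113
grip_force: 50.0
```

```bash
cat > fl.py <<'E'
from h import *
import sys,pickle
o=manip.get_obs(); print(o['eef_pos'],o['orientation'])
W=cam('wrist'); save(W,sys.argv[1]+'.png')
pickle.dump(W,open(sys.argv[1]+'.pkl','wb'))
for k,c in(('B',((95,110,40),(125,255,255))),('O',((3,110,80),(22,255,255)))):
    for x in blobs(W,*c,30): print(k,x[0],x[1])
E
python3 fl.py v1
```

```text
[0.46209    0.09381338 0.17954   ] [1.79982058e+02 2.17695285e-02 7.61477202e+00]
B [313.5  42.1] [224, 0, 180, 101, 14132]
B [501.7  49.3] [486, 44, 32, 11, 279]
B [313.8 307.7] [300, 264, 29, 86, 2258]
O [546.2  29.1] [525, 22, 43, 15, 541]
O [ 70.4 120.3] [30, 79, 82, 84, 5318]
O [ 99.9 260. ] [84, 239, 32, 44, 996]
O [300.5 438.9] [29, 330, 483, 125, 7780]
O [347.4 374.1] [341, 331, 12, 85, 628]
```

move_arm(
  deltas=[
    [0,0.6,0,0,0],
    [0,1.4,0,0,0],
    [0,2,0,0,0],
    [0,2,0,0,0],
    [0,2,0,0,0],
  ],
)

```text
time_s: 7.45
eef_pos: [0.5211, 0.1024, 0.1791]
orientation: [-180.0, 0.1, 7.6]
contact_force: [-0.1, -0.0, -0.7]
grip_width: 0.112
grip_force: 50.0
```

```bash
python3 fl.py v2
python3 - <<'E'
import cv2
a=[cv2.resize(cv2.imread(f'pics/v{i}.png'),(400,300),interpolation=3) for i in(1,2)]
cv2.imwrite('pics/v12.png',cv2.hconcat(a))
E
```

```text
[0.52105304 0.10242871 0.17911647] [-1.79989694e+02  9.30284969e-02  7.62677563e+00]
B [313.5  42.1] [224, 0, 180, 101, 14133]
B [494. 145.] [479, 142, 30, 7, 191]
B [313.8 307.6] [300, 264, 28, 86, 2266]
O [533.7 147.4] [514, 144, 40, 8, 301]
O [ 81.7 195.6] [43, 158, 78, 77, 4652]
O [109.5 325.8] [95, 304, 30, 46, 932]
O [298.  439.1] [29, 330, 483, 125, 7815]
O [347.4 373.8] [341, 330, 12, 86, 639]
```

View pics/v12.png

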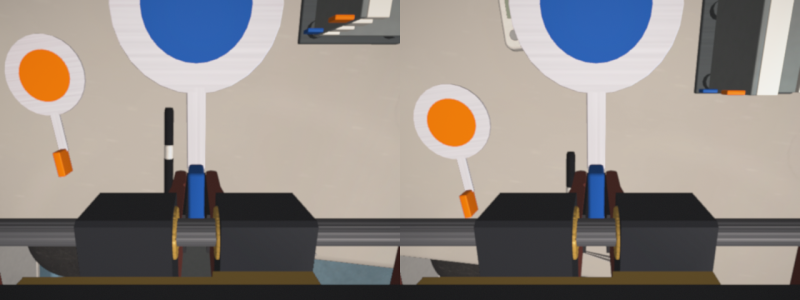

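In the two views, the orange flag is at (546,29) then (534,147), and the blue flag at (502,49) then (494,145). The disc has not moved in the grip.

Run:
```python
from h import *
import pickle
A,B=[pickle.load(open(f'v{i}.pkl','rb')) for i in(1,2)]
P=lambda D:D['K']@np.c_[D['R'],D['t']]
def tri(a,b):
    X=cv2.triangulatePoints(P(A),P(B),np.array(a,float),np.array(b,float)); X=(X[:3]/X[3]).ravel()
    return X.round(4),(proj(A,X)[0]-a).round(1)
print('O',tri((546.2,29.1),(533.7,147.4))); print('B',tri((501.7,49.3),(494,145)))
# spot: width 180 now; width 100 on bench in w1 view
c=-A['R'].T@A['t']; print('cam',c)
# orange disc recheck
for D,s,h in((A,(70.4,120.3),(99.9,260)),(B,(81.7,195.6),(109.5,325.8))):
    S=ray(D,s,.005);H=ray(D,h,.02);v=S-H; print(S.round(4),H.round(4),np.hypot(*v[:2]).round(4),np.degrees(np.arctan2(v[1],v[0])).round(1))
# spot depth: orange spot diameter as reference size
w=A['frame']; hsv=cv2.cvtColor(w,cv2.COLOR_RGB2HSV); m=cv2.inRange(hsv,*BLUE)[:101]
rows=[(r,int(np.flatnonzero(m[r]).min()),int(np.flatnonzero(m[r]).max())) for r in range(0,100,10)]
print(rows)
# white rim of held disc: width per row
g=(hsv[...,2]>150)
for r in(5,15,25,40): 
    x=np.flatnonzero((hsv[r,:,1]<40)&(hsv[r,:,2]>165)); x=x[(x>120)&(x<500)]; print(r,x.min(),x.max())
```

```text
O (array([ 0.596 , -0.0097,  0.1074]), array([0.3, 0. ]))
B (array([ 0.5959, -0.0098,  0.0556]), array([0.3, 0. ]))
cam [0.52861518 0.102432   0.339875  ]
[0.5134 0.2926 0.005 ] [0.4068 0.2618 0.02  ] 0.111 16.1
[0.5135 0.2927 0.005 ] [0.4079 0.262  0.02  ] 0.11 16.2
[(0, 225, 402), (10, 225, 402), (20, 226, 401), (30, 229, 398), (40, 232, 395), (50, 237, 517), (60, 242, 385), (70, 250, 377), (80, 261, 366), (90, 275, 352)]
5 121 480
15 121 479
25 121 478
40 121 477
```

The flag heights differ by 51.8 mm (52 expected), so the cassette origin is at about 0.037 m. The axis passes (0.605, -0.076) at a yaw of 7.7°. I line up in front of the blue slot.

move_arm(
  deltas=[
    [0,-1,0,0,0],
    [0,-2.5,0.3,0,0],
    [0,-4,1.2,0,0],
    [0,-4.35,2.8,0.3,0],
    [0,-4.35,4.4,1.2,0],
    [0,-4.35,5.8,2.5,0],
    [0,-4.35,6.28,3.6,0],
    [0,-4.35,6.28,4.05,0],
    [0,-4.35,6.28,4.05,0],
    [0,-4.35,6.28,4.05,0],
  ],
)

```text
time_s: 8.75
eef_pos: [0.4177, -0.1013, 0.0586]
orientation: [180.0, -0.0, 7.7]
contact_force: [0.3, 0.1, -0.7]
grip_width: 0.111
grip_force: 50.0
```

Run:
```python
from h import *
o=manip.get_obs(); p=np.array(o['eef_pos']);print(p,o['orientation'],o['contact_force'])
t=np.radians(o['orientation'][2]); c=np.radians(7.7)
v=p[:2]-[.605,-.0762]; print('along',v@[np.cos(c),np.sin(c)],'lat',v@[-np.sin(c),np.cos(c)])
W=cam('wrist'); save(W,'w5.png')
```

```text
[ 0.41766924 -0.1012848   0.05860283] [ 1.79985249e+02 -3.79118515e-02  7.65445335e+00] [ 0.30095036  0.11758568 -0.67703148]
along -0.18900265396446705 lat 0.0002411203329855824
```

View pics/w5.png

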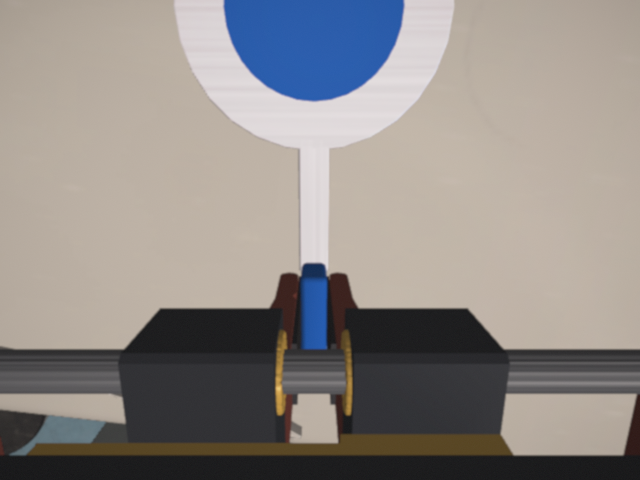

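The disc is held straight, and the rim is just short of the mouth, which lies above the frame. I insert slowly and check the force.

move_arm(
  deltas=[
    [0,0.2,0,0.04,0],
    [0,0.5,0,0.04,0],
    [0,0.8,0,0.04,0],
    [0,1.1,0,0.04,0],
    [0,1.4,0,0.04,0],
    [0,1.7,0,0.04,0],
    [0,2,0,0.04,0],
    [0,2,0,0.04,0],
  ],
)

```text
time_s: 9.8
eef_pos: [0.478, -0.0935, 0.0568]
orientation: [180.0, -0.0, 7.7]
contact_force: [0.9, -0.5, -1.5]
grip_width: 0.112
grip_force: 50.0
```

move_arm(
  deltas=[
    [0,0.3,0,0,0],
    [0,0.6,0,0,0],
    [0,0.9,0,0,0],
    [0,1.2,0,0,0],
    [0,1.4,0,0,0],
    [0,1.5,0,0,0],
    [0,1.6,0,0,0],
    [0,1.6,0,0,0],
  ],
)

```text
time_s: 10.8
eef_pos: [0.5246, -0.0871, 0.0568]
orientation: [-180.0, -0.0, 7.6]
contact_force: [-0.1, -0.0, -1.5]
grip_width: 0.114
grip_force: 50.0
```

move_arm(
  deltas=[
    [0,0.1,0,0,0],
    [0,0.2,0,0,0],
    [0,0.25,0,0,0],
    [0,0.25,0,0,0],
  ],
)

```text
time_s: 11.3
eef_pos: [0.5322, -0.0861, 0.0568]
orientation: [-180.0, -0.0, 7.6]
contact_force: [-0.0, 0.6, -1.5]
grip_width: 0.112
grip_force: 50.0
```

move_arm(
  deltas=[
    [0,0.05,0,0,0],
    [0,0.1,0,0,0],
    [0,0.13,0,0,0],
    [0,0.13,0,0,0],
  ],
)

```text
time_s: 11.8
eef_pos: [0.536, -0.0856, 0.0568]
orientation: [-180.0, -0.0, 7.6]
contact_force: [0.0, 0.2, -1.2]
grip_width: 0.107
grip_force: 50.0
```

move_arm(
  deltas=[
    [0,0.05,0,0,0],
    [0,0.1,0,0,0],
    [0,0.13,0,0,0],
    [0,0.13,0,0,0],
  ],
)

```text
time_s: 12.3
eef_pos: [0.5399, -0.085, 0.0568]
orientation: [-180.0, -0.0, 7.6]
contact_force: [0.0, -0.1, -1.6]
grip_width: 0.109
grip_force: 50.0
```

move_arm(
  deltas=[
    [0,0.05,0,0,0],
    [0,0.1,0,0,0],
    [0,0.1,0,0,0],
  ],
)

```text
time_s: 12.68
eef_pos: [0.543, -0.0847, 0.0568]
orientation: [-180.0, -0.0, 7.6]
contact_force: [1.5, -0.2, -1.7]
grip_width: 0.104
grip_force: 50.0
```

move_arm(
  deltas=[
    [0,0.05,0,0,0],
    [0,0.1,0,0,0],
    [0,0.1,0,0,0],
  ],
)

```text
time_s: 13.05
eef_pos: [0.5447, -0.0842, 0.0565]
orientation: [-180.0, 0.1, 7.6]
contact_force: [-4.0, -1.7, -0.2]
grip_width: 0.107
grip_force: 50.0
```

Run:
```python
from h import *
T=cam('top'); W=cam('wrist')
ft=cv2.resize(cv2.cvtColor(T['frame'],4)[155:275,290:390],(400,480),interpolation=2)
fw=cv2.resize(cv2.cvtColor(W['frame'],4),(400,300)); fw=cv2.copyMakeBorder(fw,0,180,0,0,0)
cv2.imwrite('pics/c6.png',cv2.hconcat([ft,fw]))
for x in blobs(W,*BLUE,60): print(x[0],x[1])
```

```text
[313.8  42.1] [225, 0, 179, 101, 14158]
[313.8 307.6] [300, 264, 28, 86, 2264]
```

View pics/c6.png

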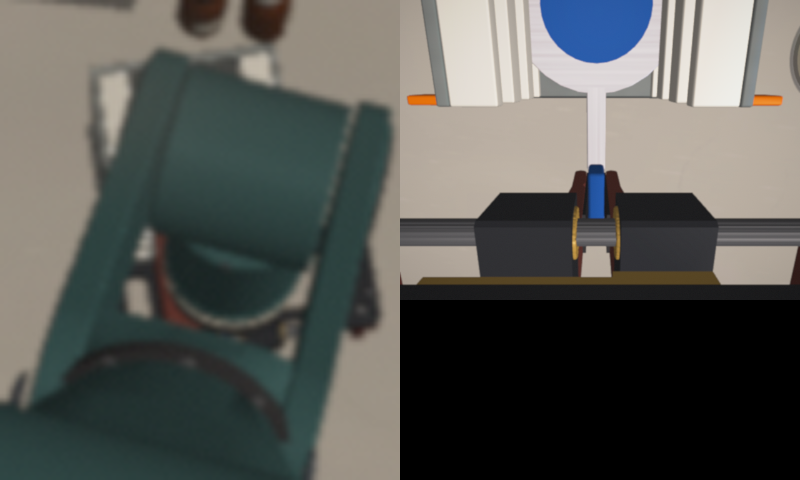

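The wrist view shows the disc centred between the walls, below the upper ledges, and the back stop gives 4 N. I lower it onto the ledges.

move_arm(
  deltas=[
    [0,-0.02,0,0.03,0],
    [0,-0.02,0,0.07,0],
    [0,-0.02,0,0.07,0],
  ],
)

```text
time_s: 13.52
eef_pos: [0.5448, -0.0843, 0.0546]
orientation: [-180.0, 0.0, 7.6]
contact_force: [-5.7, -1.0, 1.5]
grip_width: 0.111
grip_force: 50.0
```

move_arm(
  deltas=[
    [0,0,0,0.03,0],
    [0,0,0,0.03,0],
  ],
)

```text
time_s: 13.78
eef_pos: [0.5447, -0.0843, 0.0542]
orientation: [-180.0, 0.0, 7.6]
contact_force: [-7.3, -1.9, 5.4]
grip_width: 0.112
grip_force: 50.0
```

Contact with the ledges is felt (5 N). I release and rise.

move_arm(
  deltas=[
    [0.2,0,0,0,0],
    [0.5,0,0,0,0],
    [0.8,0,0,0,0],
    [0.8,0,0,0,0],
    [0.8,0,0,0,0],
    [0.8,0,0,0,0],
    [0.8,0,0,0,0],
  ],
)

```text
time_s: 14.65
eef_pos: [0.5451, -0.0843, 0.0537]
orientation: [-180.0, -0.0, 7.6]
contact_force: [0.6, 0.1, 0.0]
grip_width: 0.792
grip_force: 0.0
```

move_arm(
  deltas=[
    [0.8,0,0,-0.3,0],
    [0.8,0,0,-1,0],
    [0.8,-0.2,0,-2,0],
    [0.8,-0.5,0,-3.5,0],
    [0.8,-1,0,-4.5,0],
    [0.8,-1,0,-4.5,0],
  ],
)

```text
time_s: 15.4
eef_pos: [0.5164, -0.0888, 0.1917]
orientation: [179.9, -0.3, 7.6]
contact_force: [0.4, 0.2, 0.2]
grip_width: 0.798
grip_force: 0.0
```

Run:
```python
from h import *
o=manip.get_obs(); print(o['eef_pos'],o['orientation'],o['grip_width'],o['contact_force'])
W=cam('wrist'); save(W,'w7.png')
for x in blobs(W,*BLUE,60): 
    a,b=ray(W,x[0],.055),ray(W,x[0],.072); c=np.radians(7.65)
    for X in(a,b):
        v=X[:2]-np.array([.605,-.0762]); print(x[0],x[1],'xc',v@[np.cos(c),np.sin(c)]-.051,'yc',v@[-np.sin(c),np.cos(c)])
```

```text
[ 0.51638498 -0.0888191   0.19167571] [179.87926084  -0.27197087   7.61410812] 0.7978539127690439 [0.44034234 0.16037302 0.18652062]
[311.9  31.6] [265, 0, 95, 73, 5786] xc -0.007536407000814094 yc -0.00012799373074981409
[311.9  31.6] [265, 0, 95, 73, 5786] xc -0.011351332978283751 yc -0.00016206893169442188
[210.5 101. ] [201, 98, 22, 6, 93] xc -0.05109773139050799 yc 0.06966762873198822
[210.5 101. ] [201, 98, 22, 6, 93] xc -0.05242211662786794 yc 0.0656431137622773
[411.4 101.1] [399, 98, 23, 6, 95] xc -0.051389924361243434 yc -0.06842464508866011
[411.4 101.1] [399, 98, 23, 6, 95] xc -0.05269760398857463 yc -0.06455398151035431
[312. 193.] [306, 169, 13, 49, 626] xc -0.11464170801545343 yc 8.0631329467693e-05
[312. 193.] [306, 169, 13, 49, 626] xc -0.11233308014335788 yc 3.462836417802738e-05
```

The blue disc is home: blade at xc −112.3 mm, yc 0 mm. I move to the orange disc.

move_arm(
  deltas=[
    [1,-1.5,-1.5,0,0],
    [1,-2.1,-3,0,-0.2],
    [1,-2.1,-4.8,0.4,-0.5],
    [1,-2.1,-6.6,0.8,-0.8],
    [1,-2.1,-8.4,1.4,-1.05],
    [1,-2.1,-10.2,2,-1.05],
    [1,-2.1,-12.06,2.4,-1.05],
    [1,-2.1,-12.06,2.4,-1.05],
    [1,-2.1,-12.06,2.4,-1.05],
    [1,-2.1,-12.06,2.4,-1.05],
  ],
)

```text
time_s: 16.7
eef_pos: [0.405, 0.2606, 0.1167]
orientation: [180.0, 0.0, 15.9]
contact_force: [-0.0, 0.4, 0.5]
grip_width: 0.997
grip_force: 0.0
```

Run:
```python
from h import *
o=manip.get_obs(); p=np.array(o['eef_pos']);print(p,o['orientation'],o['grip_width'])
W=cam('wrist'); b=[x for x in blobs(W,*OR,300) if x[0][1]<300 and 200<x[0][0]<420]
for x in b: print(x[0],x[1])
b.sort(key=lambda x:-x[1][4]); S=ray(W,b[0][0],.005);H=ray(W,b[1][0],.022);v=S-H;y=np.arctan2(v[1],v[0])
G=S-.112*np.array([np.cos(y),np.sin(y),0]); print(S,H,np.hypot(*v[:2]),np.degrees(y),'grip',G)
t=np.radians(o['orientation'][2]);e=(G-p)[:2]; print('units',e@[np.cos(t),np.sin(t)]/.03,e@[np.sin(t),-np.cos(t)]/.03)
```

```text
[0.40504551 0.26064715 0.11667536] [1.79984434e+02 3.11995676e-02 1.59446581e+01] 0.9974977267117647
[310.6  56.3] [260, 2, 102, 110, 8849]
[305.6 238.4] [298, 212, 16, 54, 763]
[0.51306966 0.29327145 0.005     ] [0.40556195 0.26607339 0.022     ] 0.11089473288777937 14.1972076306119 grip [0.40449044 0.26580231 0.005     ]
units 0.029414873626324452 -0.17031037620419762
```

The orange blade is at (306,238) and the disc at (311,56), 111 mm apart. After a small correction I descend and grip.

move_arm(
  deltas=[
    [1,0.03,-0.17,1,0.21],
    [1,0.03,-0.17,2.5,0.21],
    [1,0.03,-0.17,3.74,0.21],
    [1,0.03,-0.17,3.74,0.21],
    [0.05,0.03,-0.17,3.74,0.21],
    [0,0.03,-0.17,3.74,0.21],
    [0,0.03,-0.17,3.74,0.21],
    [0,0.03,-0.17,3.74,0.21],
    [0,0.03,-0.17,3.74,0.21],
    [0,0.03,-0.17,3.74,0.21],
  ],
  force=50,
)

```text
time_s: 18.0
eef_pos: [0.4043, 0.2671, 0.0046]
orientation: [-180.0, -0.0, 14.4]
contact_force: [-0.9, -0.3, 0.9]
grip_width: 0.355
grip_force: 0.0
```

move_arm(
  deltas=[
    [0,0,0,0,0],
    [0,0,0,0,0],
    [0,0,0,0,0],
    [0,0,0,0,0],
    [0,0,0,0,0],
  ],
)

```text
time_s: 18.62
eef_pos: [0.4043, 0.2671, 0.0046]
orientation: [-180.0, 0.0, 14.4]
contact_force: [-0.0, -0.2, -0.8]
grip_width: 0.11
grip_force: 50.0
```

move_arm(
  deltas=[
    [0,0,0,-0.5,0],
    [0,0,0,-2,0],
    [0,-0.3,0.7,-4,0],
    [0,-0.6,2,-4.5,0],
    [0,-1,3.7,-4.5,0.1],
    [0,-1.4,5.4,-4.5,0.3],
    [0,-1.8,7.2,-4.5,0.5],
    [0,-2.2,9,-4.5,0.7],
    [0,-2.5,10.8,-4,0.84],
    [0,-2.62,12,-3.46,0.84],
  ],
)

```text
time_s: 19.88
eef_pos: [0.4178, -0.1037, 0.1093]
orientation: [179.9, -0.1, 7.5]
contact_force: [0.5, 1.3, -1.1]
grip_width: 0.11
grip_force: 50.0
```

move_arm(
  deltas=[
    [0,0,0,0,0],
    [0,0,0,0,0],
    [0,0,0,0,0],
    [0,0,0,0,0],
  ],
)

```text
time_s: 20.38
eef_pos: [0.4175, -0.1003, 0.1088]
orientation: [180.0, -0.0, 7.7]
contact_force: [0.8, -0.0, -0.6]
grip_width: 0.109
grip_force: 50.0
```

```bash
cat > al.py <<'E'
from h import *
o=manip.get_obs(); p=np.array(o['eef_pos']);print(p,o['orientation'],o['contact_force'])
c=np.radians(7.65)
v=p[:2]-[.605,-.0762]; print('along',v@[np.cos(c),np.sin(c)],'lat',v@[-np.sin(c),np.cos(c)])
W=cam('wrist')
for x in blobs(W,*OR,300):
    if x[0][1]<330: print(x[0],x[1])
E
python3 al.py
```

```text
[ 0.41746272 -0.10028488  0.10879691] [ 1.79996286e+02 -2.60334911e-02  7.72457289e+00] [ 0.82738976 -0.01601607 -0.57437021]
along -0.18907436470990316 lat 0.0010946953694976399
[313.8  41.6] [225, 0, 179, 100, 13966]
[313.8 306.8] [300, 263, 28, 87, 2281]
```

The hold is the same as with the blue disc. I shift 1 mm right and insert into the top slot.

move_arm(
  deltas=[
    [0,0.2,0.03,0,0],
    [0,0.5,0.03,0,0],
    [0,0.8,0.03,0,0],
    [0,1.1,0.03,0,0],
    [0,1.4,0.03,0,0],
    [0,1.7,0.03,0,0],
    [0,2,0.03,0,0],
    [0,2,0.03,0,0],
  ],
)

```text
time_s: 21.42
eef_pos: [0.4779, -0.0942, 0.1084]
orientation: [180.0, -0.0, 7.7]
contact_force: [0.7, 0.3, -2.3]
grip_width: 0.113
grip_force: 50.0
```

move_arm(
  deltas=[
    [0,0.3,0,0,0],
    [0,0.6,0,0,0],
    [0,0.9,0,0,0],
    [0,1.2,0,0,0],
    [0,1.5,0,0,0],
    [0,1.7,0,0,0],
    [0,1.9,0,0,0],
    [0,2,0,0,0],
    [0,2,0,0,0],
  ],
)

```text
time_s: 22.55
eef_pos: [0.5366, -0.0861, 0.1083]
orientation: [-180.0, 0.0, 7.6]
contact_force: [0.7, 0.4, -0.8]
grip_width: 0.111
grip_force: 50.0
```

Home is expected at x ≈ 0.5447, 8 mm further in.

move_arm(
  deltas=[
    [0,0.1,0,0,0],
    [0,0.18,0,0,0],
    [0,0.23,0,0,0],
    [0,0.23,0,0,0],
  ],
)

```text
time_s: 23.05
eef_pos: [0.5435, -0.0852, 0.1084]
orientation: [-180.0, -0.0, 7.6]
contact_force: [0.9, 0.7, -1.3]
grip_width: 0.113
grip_force: 50.0
```

move_arm(
  deltas=[
    [0,0.05,0,0,0],
    [0,0.07,0,0,0],
    [0,0.07,0,0,0],
  ],
)

```text
time_s: 23.42
eef_pos: [0.5444, -0.0849, 0.1081]
orientation: [-180.0, 0.1, 7.6]
contact_force: [-4.0, -1.9, -0.5]
grip_width: 0.11
grip_force: 50.0
```

The back stop is reached at 4 N, at the same depth as blue. I lower the disc.

move_arm(
  deltas=[
    [0,-0.02,0,0.03,0],
    [0,-0.02,0,0.07,0],
    [0,-0.02,0,0.07,0],
  ],
)

```text
time_s: 23.8
eef_pos: [0.5444, -0.085, 0.1064]
orientation: [-180.0, 0.0, 7.6]
contact_force: [-5.2, -0.5, 2.8]
grip_width: 0.108
grip_force: 50.0
```

move_arm(
  deltas=[
    [0,0,0,0.03,0],
    [0,0,0,0.03,0],
  ],
)

```text
time_s: 24.05
eef_pos: [0.5443, -0.085, 0.106]
orientation: [-180.0, 0.0, 7.6]
contact_force: [-7.6, -0.2, 7.5]
grip_width: 0.11
grip_force: 50.0
```

move_arm(
  deltas=[
    [0.2,0,0,0,0],
    [0.5,0,0,0,0],
    [0.8,0,0,0,0],
    [0.8,0,0,0,0],
    [0.8,0,0,0,0],
    [0.8,0,0,0,0],
    [0.8,0,0,0,0],
  ],
)

```text
time_s: 24.92
eef_pos: [0.5448, -0.085, 0.1054]
orientation: [-180.0, -0.0, 7.6]
contact_force: [0.8, 0.2, 0.5]
grip_width: 0.792
grip_force: 0.0
```

move_arm(
  deltas=[
    [0.8,0,0,-0.3,0],
    [0.8,0,0,-1,0],
    [0.8,-0.2,0,-2,0],
    [0.8,-0.5,0,-3,0],
    [0.8,-1,0,-4,0],
    [0.8,-1.5,0,-4.5,0],
    [0.8,-1.5,0,-4.5,0],
    [0.8,-1.5,0,-4.5,0],
  ],
)

```text
time_s: 25.92
eef_pos: [0.5, -0.0909, 0.2396]
orientation: [-180.0, 0.0, 7.6]
contact_force: [-0.3, -0.1, -0.9]
grip_width: 0.799
grip_force: 0.0
```

Run:
```python
from h import *
o=manip.get_obs(); print(o['eef_pos'],o['grip_width'],o['contact_force'],o['time_s'])
W=cam('wrist'); save(W,'w8.png'); c=np.radians(7.65)
for C,z in((BLUE,.072),(OR,.124)):
  for x in blobs(W,*C,60):
    if x[0][1]>330: continue
    v=ray(W,x[0],z)[:2]-np.array([.605,-.0762]); print(x[0],x[1],'xc',v@[np.cos(c),np.sin(c)]-.051,'yc',v@[-np.sin(c),np.cos(c)])
```

```text
[ 0.49996188 -0.09088554  0.23958933] 0.7993558905957255 [-0.30358491 -0.12288279 -0.87061596] 25.925
[225.6  82.1] [217, 79, 20, 6, 87] xc -0.05272542841460765 yc 0.06533023792894728
[398.4  82.2] [389, 80, 19, 6, 86] xc -0.05303671966278436 yc -0.06420132083594228
[313.8  17.8] [266, 0, 97, 44, 3166] xc -0.021924588325055148 yc -0.0008946117624133178
[209.6  73. ] [198, 70, 26, 7, 153] xc -0.05323579549762098 yc 0.06455933753126522
[413.9  73. ] [401, 70, 25, 7, 152] xc -0.053478428024685595 yc -0.0636337928570404
[313.6 168.8] [307, 144, 14, 51, 695] xc -0.1128284586397067 yc -0.0006309718290368756
```

View pics/w8.png

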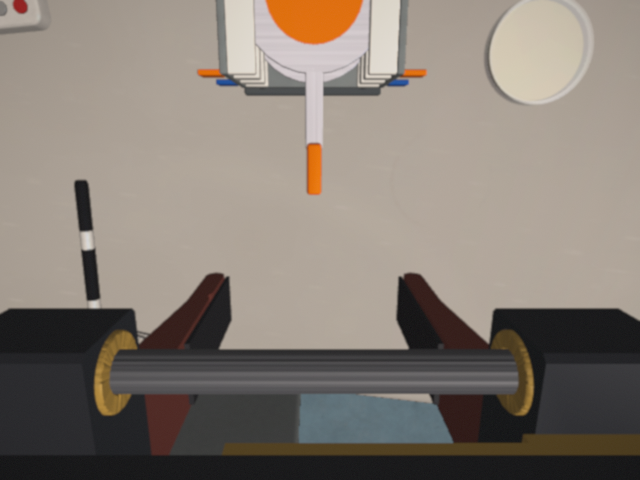

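The orange disc lies home in the top slot: blade at px (314,169), xc −112.8 mm, yc −0.6 mm. The blue disc sits directly under it, hidden from view, and the fingers are clear of both. I hand the job in.

```bash
python3 -c "
from h import *
print(manip.hand_in())"
```

```text
the job is handed in; nothing more can be done
None
```

Both discs were placed and released fully home in their own slots (blue lowest, orange highest, middle left empty), and the job was handed in at about 26 s; no verdict came back, and the blue disc was last seen home before the orange went in above it.

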